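Find and uncover the rolling mill's loose bolt

TASK

The rolling mill is back on its bed plate: drop the two locating pins from the wooden stand, one by one, fully home into the two bores of the plate. Then tap the caps of the three hold-down bolts to find the one loose bolt, which drops a few millimetres under the tap and stays down; lift that bolt's spring-shut cap wide open and finish holding it open so that I can get a key on it. Open no other cap and leave the things lying about where they are.

Things in the scene. Friction and masses are not known exactly. Their poses are not given: they have to be found in the camera images.
- mill: hand rolling mill fixed on a steel bed plate 20 mm thick. Origin: middle of the row of three hold-down bolts, at the plate's underside; x along the row, y from the row away from the mill, z up. Plate: 135 mm either side in x, -205 to +95 mm in y. The upright frame, 340 mm tall with its handle, fills y below -75 mm; a crank sticks out at +x behind y = -115 mm
- bore_1 (a point): centre of the mouth of one of the two locating bores near the plate's front edge, at the plate's top face, x -50 mm, y +70 mm from the mill's origin. Bore 16 mm wide with a 2 mm chamfer, straight through the 20 mm plate
- bore_2 (a point): centre of the mouth of one of the two locating bores near the plate's front edge, at the plate's top face, x +50 mm, y +70 mm from the mill's origin. Bore 16 mm wide with a 2 mm chamfer, straight through the 20 mm plate
- stand: fixed wooden pin stand, 150 x 60 x 30 mm high, origin under its centre, long side along its x; its two holes at x -45 and +45 mm are 14 mm deep and hold the two pins upright
- foot_1 (a point): centre of the lower end of locating pin 1, z up the pin. Steel, 110 g: shank 14 mm across, 18 mm long, chamfered foot, then a knob head 22 mm across, 30 mm tall (shoulder 18 mm, top 48 mm above the foot). At first upright in the stand, foot 16 mm above the table. The pins are alike, either fits either bore; fully home the shoulder is on the plate and the foot 18 mm below the mouth
- foot_2 (a point): centre of the lower end of locating pin 2, z up the pin. Steel, 110 g: shank 14 mm across, 18 mm long, chamfered foot, then a knob head 22 mm across, 30 mm tall (shoulder 18 mm, top 48 mm above the foot). At first upright in the stand, foot 16 mm above the table. The pins are alike, either fits either bore; fully home the shoulder is on the plate and the foot 18 mm below the mouth
- top_1 (a point): centre of the flat top (33 mm across) of the flip cap over hold-down bolt 1, 30 mm above the plate when closed. The three are alike, 70 mm apart along the mill's x, in any order. A tight bolt gives less than 1 mm under a push on its cap; the one loose bolt gives at about 4 N, drops 5 mm with its cap and stays down (a pull of over 6 N would raise it again)
- tab_1 (a point): grip point of the lifting tab of cap 1, 39 mm out from the bolt's axis (9 mm from the tab's end), 27 mm above the plate when closed. The cap is a steel cup 33 mm across; the tab is 14 mm wide (along the mill's x), 5 mm thick and sticks 31 mm out of it along the mill's +y, nothing under it. To open the cap the tab swings up and over towards the mill
- hinge_1 (a point): point on the hinge axis of cap 1, 22 mm from the bolt's axis towards the mill, 14 mm above the plate (5 mm less once a loose bolt has dropped); the axis runs along the mill's x. It stays at the bolt when the cap opens
- cap_1 (a joint): opening angle of cap 1: 0 closed, grows as the tab is lifted, stop at 1.35 rad. A light spring (about 0.03 to 0.07 Nm, 0.5 to 1.2 N at the tab) shuts it whenever it is let go
- top_2 (a point): centre of the flat top (33 mm across) of the flip cap over hold-down bolt 2, 30 mm above the plate when closed. The three are alike, 70 mm apart along the mill's x, in any order. A tight bolt gives less than 1 mm under a push on its cap; the one loose bolt gives at about 4 N, drops 5 mm with its cap and stays down (a pull of over 6 N would raise it again)
- tab_2 (a point): grip point of the lifting tab of cap 2, 39 mm out from the bolt's axis (9 mm from the tab's end), 27 mm above the plate when closed. The cap is a steel cup 33 mm across; the tab is 14 mm wide (along the mill's x), 5 mm thick and sticks 31 mm out of it along the mill's +y, nothing under it. To open the cap the tab swings up and over towards the mill
- hinge_2 (a point): point on the hinge axis of cap 2, 22 mm from the bolt's axis towards the mill, 14 mm above the plate (5 mm less once a loose bolt has dropped); the axis runs along the mill's x. It stays at the bolt when the cap opens
- cap_2 (a joint): opening angle of cap 2: 0 closed, grows as the tab is lifted, stop at 1.35 rad. A light spring (about 0.03 to 0.07 Nm, 0.5 to 1.2 N at the tab) shuts it whenever it is let go
- top_3 (a point): centre of the flat top (33 mm across) of the flip cap over hold-down bolt 3, 30 mm above the plate when closed. The three are alike, 70 mm apart along the mill's x, in any order. A tight bolt gives less than 1 mm under a push on its cap; the one loose bolt gives at about 4 N, drops 5 mm with its cap and stays down (a pull of over 6 N would raise it again)
- tab_3 (a point): grip point of the lifting tab of cap 3, 39 mm out from the bolt's axis (9 mm from the tab's end), 27 mm above the plate when closed. The cap is a steel cup 33 mm across; the tab is 14 mm wide (along the mill's x), 5 mm thick and sticks 31 mm out of it along the mill's +y, nothing under it. To open the cap the tab swings up and over towards the mill
- hinge_3 (a point): point on the hinge axis of cap 3, 22 mm from the bolt's axis towards the mill, 14 mm above the plate (5 mm less once a loose bolt has dropped); the axis runs along the mill's x. It stays at the bolt when the cap opens
- cap_3 (a joint): opening angle of cap 3: 0 closed, grows as the tab is lifted, stop at 1.35 rad. A light spring (about 0.03 to 0.07 Nm, 0.5 to 1.2 N at the tab) shuts it whenever it is let go
- doming_block: loose steel cube, 50 mm, with round dimples; bystander, origin at the middle of its underside
- hex_key: loose L-shaped hex key lying flat, 110 x 39 mm, 8 mm thick; bystander, origin at the middle of its underside
- jar: loose small glass jar, 44 mm across, 50 mm tall; bystander, origin at the middle of its underside
- punch: loose doming punch lying, 83 mm long, 16 mm thick; bystander, origin at the middle of its underside
- pliers: loose pliers lying, 140 mm long, 14 mm thick; bystander, origin at the middle of its underside
Mind the look-alikes: they are no part of the job. What is shaped like the part that bears foot_2 but purple or yellow is not meant.

How it is judged (in metres and radians):
On the way, in this order (a step that is already met when the one before it is completed fails the run):
1. both locating pins are fully home in the two bores (((horizontal distance between foot_1 and bore_1 below 0.003 m and z of foot_1 in the frame of bore_1 below -0.0145 m) or (horizontal distance between foot_1 and bore_2 below 0.003 m and z of foot_1 in the frame of bore_2 below -0.0145 m)) and ((horizontal distance between foot_2 and bore_1 below 0.003 m and z of foot_2 in the frame of bore_1 below -0.0145 m) or (horizontal distance between foot_2 and bore_2 below 0.003 m and z of foot_2 in the frame of bore_2 below -0.0145 m))), for 0.2 s.
2. the loose bolt has been tapped under its closed cap and has dropped (((z of hinge_1 in the frame of mill below 0.0315 m and value of joint cap_1 below 0.08 rad and contact force between the fingers and cap_1 above 0.5 N) or (z of hinge_2 in the frame of mill below 0.0315 m and value of joint cap_2 below 0.08 rad and contact force between the fingers and cap_2 above 0.5 N) or (z of hinge_3 in the frame of mill below 0.0315 m and value of joint cap_3 below 0.08 rad and contact force between the fingers and cap_3 above 0.5 N))), for 0.04 s.
At the end, for the whole second after the job is handed in: the fingers hold the cap of the loose bolt (the one that has dropped by more than 2.5 mm) open by more than 0.9 rad, at rest; the other two caps are shut (below 0.1 rad); both pins stand in the bores within 3 mm of the axis, feet at least 14.5 mm (of 18) below the mouth (all of step 1 and ((z of hinge_1 in the frame of mill below 0.0315 m and value of joint cap_1 above 0.9 rad and velocity of joint cap_1 between -0.1 and 0.1 rad/s and contact force between the fingers and cap_1 above 0.3 N and value of joint each of cap_2, cap_3 below 0.1 rad) or (z of hinge_2 in the frame of mill below 0.0315 m and value of joint cap_2 above 0.9 rad and velocity of joint cap_2 between -0.1 and 0.1 rad/s and contact force between the fingers and cap_2 above 0.3 N and value of joint each of cap_1, cap_3 below 0.1 rad) or (z of hinge_3 in the frame of mill below 0.0315 m and value of joint cap_3 above 0.9 rad and velocity of joint cap_3 between -0.1 and 0.1 rad/s and contact force between the fingers and cap_3 above 0.3 N and value of joint each of cap_1, cap_2 below 0.1 rad))); the arm keeps its last pose, push and grip.
It fails at once if the cap of a bolt that has not dropped under the tap is opened (over 0.3 rad) ((value of joint cap_1 above 0.3 rad and not (z of hinge_1 in the frame of mill below 0.0315 m)) or (value of joint cap_2 above 0.3 rad and not (z of hinge_2 in the frame of mill below 0.0315 m)) or (value of joint cap_3 above 0.3 rad and not (z of hinge_3 in the frame of mill below 0.0315 m))).
It fails at once if a bystander is shoved more than 25 mm (distance of any of doming_block, hex_key, jar, punch, pliers from where it was at the start of the episode above 0.025 m).
It also fails if it takes over 72 s, if anything falls off the work surface, if the arm or the gripper's body presses on something with over 40 N, if the wrist force passes 120 N, or if a joint passes its speed limit or range.

ROBOT

A 6-joint arm with a two-finger parallel gripper is mounted at the origin on the work surface. World frame = base frame: x ahead of the robot, y to its left, z up, the work surface at z = 0. Lengths are in m, angles in degrees, forces in N, time in s.
With the tool pointing down it reaches from about 0.3 to 0.75 m from the base axis. Payload 8.5 kg.
Tool frame: the origin (TCP) lies at the very end of the fingers, on their centre line; the grasp point (between the pads) lies 19 mm behind it (env.hold_point_z is the distance from the TCP to the grasp point, in m); z points along the fingers, y is the line along which they close (so a half turn about z gives the same grasp; the last joint's range is limited). The gripper opens to 85 mm and grips with 20 to 120 N. Pads are 22 mm wide; open, the fingers measure 114 mm over their backs; the gripper's body (76 mm by 85 mm) begins 54 mm behind the grasp point. The pads swing forward as they close: fully open they stand 13 mm farther back than shut.
Start: joints at [57.622, 21.807, 74.336, -0, 83.858, -12.336], TCP at [0.188, 0.517, 0.231] pointing down, gripper open.
Joint ranges: [-178.18, 178.18], [-50.72, 133.34], [12.68, 142.11], [-81.47, 261.47], [9.98, 163.14], [-165.26, 165.26]. Speed limits (degrees/s): [136.94, 136.94, 180, 180, 180, 180].

INTERFACE

Orientations are given as a 3x3 rotation matrix whose columns are the frame's x, y, z axes.
In Python, from rig import env, optics gives the robot as it stands.
- The arm moves only by the shell command python3 -m jog 'ROWS' [OPENING] [FORCE]. ROWS is JSON, a list of rows, each an object with "linear": the shift along the tool's x, y, z in units of 40 mm (1.0 is 40 mm), a list of three; "roll": the turn about the tool's z in units of 5 degrees (1.0 is 5 degrees). A call has 1 to 12 rows; each row shifts and turns the commanded pose from where the row before left it, along the tool's axes as they then stand; what a row does not reach is not made up. A row lasts 1/12 s, in which the tool goes at most 41.7 mm and 7.16 degrees, less where a joint would pass 70% of its speed; a pose out of reach is approached as far as the arm can. A call is refused whole if a number of a shift passes 1 or a number of a turn 1, either way. A call with a gripper value outside its range is refused whole. OPENING is the opening, from -1 (shut) to 1 (fully open), set as the call begins (- or left out, the last holds). The fingers move at their own pace and stop on an object; FORCE is the grip in N (left out, the last holds). Time passes only in rows, so rows that do not move let the fingers close. It gives the time, the measured TCP pose, the force, the opening and the grip force at its end, in the units of the state.
- env.observe(): the state, without advancing time (a new reading comes with each control period).
- optics.get_image(name): name is "scene" or "top" or "wrist"; returns the picture (400x640x3 uint8, red, green, blue); there is no depth.
- optics.calibration(name): a dict with "fov_y" (degrees; the focal length in pixels is half the picture's height over the tangent of half this angle, whatever the lens; pixels are square), "cx", "cy" (the principal point, pixels), "T" (4x4, takes a point from camera to world coordinates). Camera axes: x right, y down, z forward; pixel columns grow to the right and rows downward; lengths in m; the calibration is good to about 2 mm. A picture is of the moment at which its call begins: read the wrist's pose just before it. calibration takes no time and is no camera call; for the wrist camera it gives the pose at the moment of the call.
- env.close_job(): hands the job in; it is judged then, once.
The state is a dict: "time_s": time; "q": joint angles; "qvel": joint speeds; "joint_efforts": joint torques, N m; "position": TCP position; "tool_rot": TCP orientation; "ft_force": force on the tool from outside, world axes, zero at the start; "wrist_torque": the same for the moment, N m; "grip_width": finger opening in m; "gripper_force": force on a finger pad.
Only numpy, scipy, OpenCV 4.12 (cv2) and the standard library are available. Lean on these libraries where they do the work, as an engineer would, in place of code of your own. Each camera call takes 0.05 s, during which the arm holds its last target. There are 200 camera calls.

## Working session

There is one attempt and no reset: what is moved stays moved. The work goes in short steps, Python scripts to look and compute and a shell command to move; the robot and the scene stay as the last step left them, time stands still between calls to the robot, and variables do not carry over. Pictures are saved under pics/ and viewed, at most 10 in all, crops included, and the job is handed in when it is done.

```bash
ls; mkdir -p pics; python3 - <<'E'
from rig import env, optics
import cv2, json
for n in ("scene","top"):
    im=optics.get_image(n); cv2.imwrite(f"pics/{n}0.png",im[:,:,::-1]); c=optics.calibration(n); print(n,c)
s=env.observe(); print(s)
E
```

```text
pics
scene {'fov_y': 48.36037948841602, 'cx': 319.38660201820744, 'cy': 199.96001378412964, 'T': array([[-0.09193786,  0.52512229, -0.84604611,  1.211906  ],
       [ 0.99549421,  0.02866652, -0.09038535,  0.18521031],
       [-0.02321017, -0.85054383, -0.52539173,  0.49108365],
       [ 0.        ,  0.        ,  0.        ,  1.        ]])}
top {'fov_y': 54.068232632133785, 'cx': 315.53735866813423, 'cy': 203.05907296538575, 'T': array([[-0.01483204, -0.98984   ,  0.14140998,  0.45020147],
       [-0.99931699,  0.01946179,  0.03141323,  0.08458734],
       [-0.03384616, -0.14084747, -0.98945259,  0.78745737],
       [ 0.        ,  0.        ,  0.        ,  1.        ]])}
{'time_s': 0.1, 'q': array([ 5.76226199e+01,  2.18370414e+01,  7.43779917e+01, -7.31950646e-04,
        8.38592705e+01, -1.23346838e+01]), 'qvel': array([ 0.01888153, -0.05836078, -0.21742405,  0.03794601, -0.03971626,
       -0.06554345]), 'joint_efforts': array([ 4.35026668e-03, -4.49225736e+01, -2.31656957e+01, -1.29070613e-04,
        3.65610278e-03,  7.89605821e-06]), 'position': array([0.18834943, 0.51646805, 0.2307886 ]), 'tool_rot': array([[-9.39437871e-01,  3.42718573e-01, -6.83723087e-04],
       [ 3.42719152e-01,  9.39437261e-01, -1.10203546e-03],
       [ 2.64626926e-04, -1.26961884e-03, -9.99999159e-01]]), 'ft_force': array([ 1.25070473, -0.06065995, -0.46547256]), 'wrist_torque': array([ 0.04743652, -0.02929222, -0.00388504]), 'gripper_force': 0.0, 'grip_width': 0.08511263604368612}
```

View pics/top0.png

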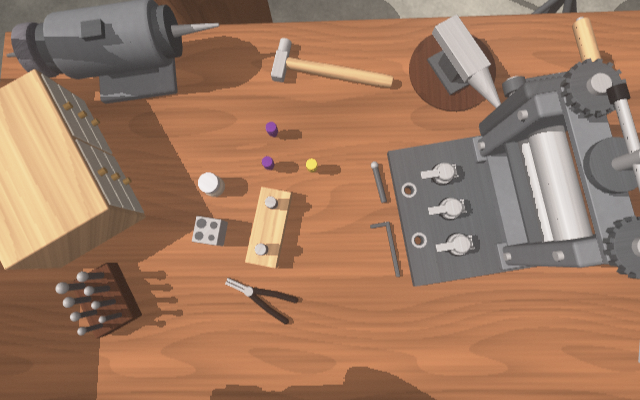

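View pics/scene0.png

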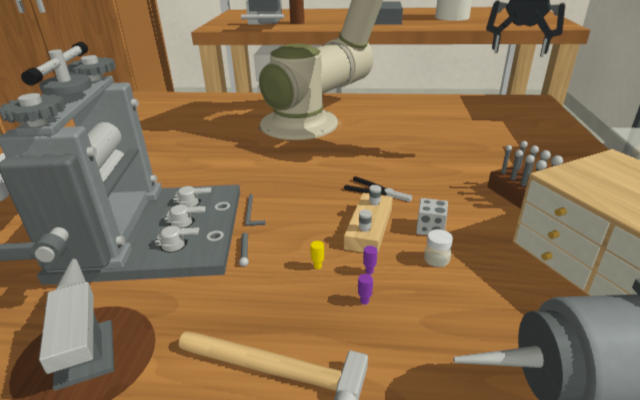

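Top view: pins at about (271,202) and (261,249), bores at (409,190) and (419,240), caps at (444,173), (453,208) and (459,244) with tabs pointing left. The scene view agrees, and the purple and yellow look-alikes are separate from the stand. Next I'll compute rough positions.

```bash
cat > h.py <<'E'
import numpy as np, cv2
from rig import env, optics
def K(c): return 200/np.tan(np.radians(c["fov_y"]/2))
def ray(c,u,v,z):
    f=K(c);d=c["T"][:3,:3]@np.array([(u-c["cx"])/f,(v-c["cy"])/f,1]);o=c["T"][:3,3]
    return (o+d*(z-o[2])/d[2])[:3]
def proj(c,p):
    q=np.linalg.inv(c["T"])@np.append(p,1);f=K(c);return q[0]/q[2]*f+c["cx"],q[1]/q[2]*f+c["cy"]
def delta(target):
    s=env.observe();return s["tool_rot"].T@(np.array(target)-s["position"])/0.04
def yawerr(axis):  # turn about tool z (deg) bringing tool y onto +-axis
    a=env.observe()["tool_rot"].T@np.append(axis,0);e=np.degrees(np.arctan2(-a[0],a[1]));return (e+90)%180-90
E
python3 - <<'E'
from h import *
c=optics.calibration("top")
for n,u,v,z in [("pinA",271,202,.064),("pinB",261,249,.064),("bore2",409,190,.02),("bore1",419,240,.02),("capA",444,173,.05),("capB",453,208,.05),("capC",459,244,.05)]: print(n,ray(c,u,v,z).round(4))
w=optics.calibration("wrist");s=env.observe();T=np.eye(4);T[:3,:3]=s["tool_rot"];T[:3,3]=s["position"]
print((np.linalg.inv(T)@w["T"]).round(3),w["fov_y"])
E
```

```text
pinA [0.5572 0.191  0.064 ]
pinB [0.47   0.2094 0.064 ]
bore2 [ 0.5823 -0.0758  0.02  ]
bore1 [ 0.4837 -0.0903  0.02  ]
capA [ 0.6085 -0.1372  0.05  ]
capB [ 0.5412 -0.1498  0.05  ]
capC [ 0.4738 -0.1565  0.05  ]
[[-0.001 -0.95  -0.313  0.079]
 [ 1.    -0.001  0.    -0.002]
 [-0.    -0.313  0.95  -0.142]
 [ 0.     0.     0.     1.   ]] 62.56257433031696
```

```bash
python3 -m jog '[{"linear":[0,0,0],"roll":1},{"linear":[0,0,0],"roll":1},{"linear":[0,0,0],"roll":1},{"linear":[0,0,0],"roll":1},{"linear":[0,0,0],"roll":1},{"linear":[0,0,0],"roll":1},{"linear":[0,0,0],"roll":1},{"linear":[0,0,0],"roll":1},{"linear":[0,0,0],"roll":1},{"linear":[0,0,0],"roll":1},{"linear":[0,0,0],"roll":1},{"linear":[0,0,0],"roll":1}]' 1; python3 - <<'E'
from h import *
print(yawerr((.0986,.0145)), delta((.515,.2,.2)), env.observe()["q"])
E
```

```text
time_s: 1.1
position: [0.1884, 0.5165, 0.2309]
tool_rot: [[-0.169, 0.986, -0.001], [0.986, 0.169, -0.001], [-0.001, -0.001, -1.0]]
ft_force: [-0.5, -0.0, -0.1]
grip_width: 0.0849
gripper_force: 0.0
1.3460818427976733 [-9.17673372  6.71437371  0.77506959] [5.76234567e+01 2.18285521e+01 7.43686461e+01 1.00834062e-03
 8.38569939e+01 4.79113931e+01]
```

```bash
python3 -m jog '[{"linear":[-0.76,0.56,0.065],"roll":0},{"linear":[-0.76,0.56,0.065],"roll":0},{"linear":[-0.76,0.56,0.065],"roll":0},{"linear":[-0.76,0.56,0.065],"roll":0},{"linear":[-0.76,0.56,0.065],"roll":0},{"linear":[-0.76,0.56,0.065],"roll":0},{"linear":[-0.76,0.56,0.065],"roll":0},{"linear":[-0.76,0.56,0.065],"roll":0},{"linear":[-0.76,0.56,0.065],"roll":0},{"linear":[-0.76,0.56,0.065],"roll":0},{"linear":[-0.76,0.56,0.065],"roll":0},{"linear":[-0.76,0.56,0.065],"roll":0.27}]'; python3 -m jog '[{"linear":[0,0,0],"roll":0},{"linear":[0,0,0],"roll":0},{"linear":[0,0,0],"roll":0}]'
python3 - <<'E'
from h import *
c=optics.calibration("wrist");im=optics.get_image("wrist");cv2.imwrite("pics/w1.png",im[:,:,::-1]);np.savez("w1.npz",im=im,**c)
print(env.observe()["position"],[proj(c,p) for p in [(.557,.191,.064),(.47,.209,.064)]])
E
```

```text
time_s: 2.1
position: [0.5173, 0.2022, 0.1997]
tool_rot: [[-0.15, 0.989, -0.001], [0.989, 0.15, -0.0], [0.0, -0.001, -1.0]]
ft_force: [1.0, 0.6, 0.1]
grip_width: 0.0855
gripper_force: 0.0
time_s: 2.35
position: [0.5158, 0.204, 0.1998]
tool_rot: [[-0.15, 0.989, -0.001], [0.989, 0.15, 0.0], [0.0, -0.001, -1.0]]
ft_force: [0.6, 0.2, -0.1]
grip_width: 0.0853
gripper_force: 0.0
[0.51557412 0.20450152 0.20005855] [(np.float64(357.7169387332566), np.float64(208.4550037709662)), (np.float64(262.641399597818), np.float64(174.8193684152265))]
```

View pics/w1.png

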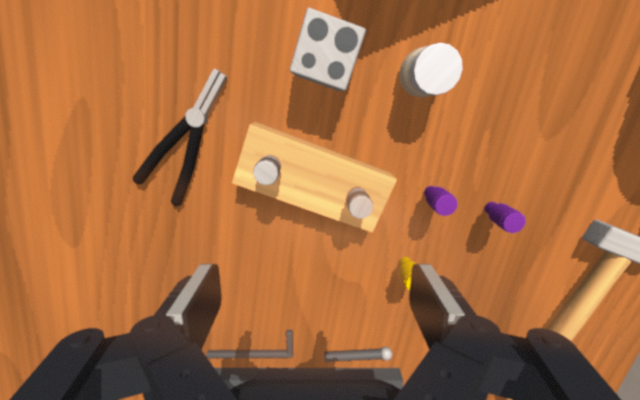

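```bash
cat >> h.py <<'E'
def tops(im,pred,r=20):
    hsv=cv2.cvtColor(im,cv2.COLOR_RGB2HSV);out=[]
    for u,v in pred:
        u,v=int(u),int(v);sub=hsv[v-r:v+r,u-r:u+r]
        m=((sub[...,1]<60)&(sub[...,2]>90)).astype(np.uint8)
        cs=cv2.findContours(m,cv2.RETR_EXTERNAL,cv2.CHAIN_APPROX_NONE)[0];k=max(cs,key=cv2.contourArea)
        (x,y),R=cv2.minEnclosingCircle(k);M=cv2.moments(k)
        out.append((x+u-r,y+v-r,R,M["m10"]/M["m00"]+u-r,M["m01"]/M["m00"]+v-r,cv2.contourArea(k)))
    return out
E
python3 - <<'E'
from h import *
d=np.load("w1.npz");im=d["im"];c={k:d[k] for k in("fov_y","cx","cy","T")}
for t in tops(im,[(265,172),(360,206)]): print(np.round(t,1),ray(c,t[0],t[1],.064).round(4),ray(c,t[3],t[4],.064).round(4))
big=cv2.resize(im[140:240,220:400],None,fx=4,fy=4,interpolation=cv2.INTER_CUBIC);cv2.imwrite("pics/w1c.png",big[:,:,::-1])
E
```

```text
[267.2 170.3  14.6 266.1 170.7 497.5] [0.4735 0.2135 0.064 ] [0.4725 0.2131 0.064 ]
[360.  206.   11.4 360.2 206.4 367. ] [0.5586 0.1936 0.064 ] [0.5588 0.1933 0.064 ]
```

View pics/w1c.png

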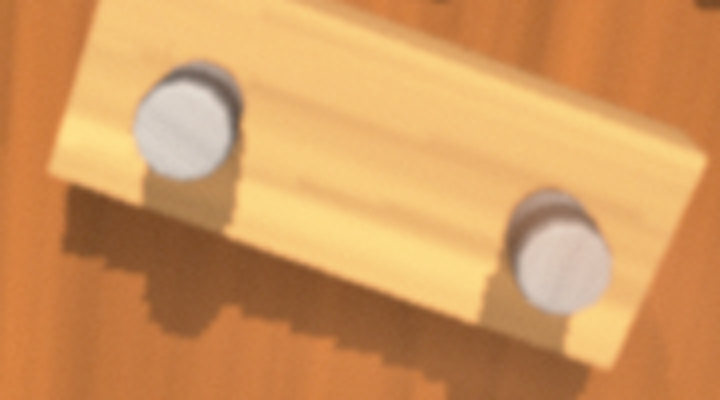

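Wrist view: the pin tops are at (266,172) and (361,207), which gives B at about (0.472,0.212) and A at about (0.5595,0.193).

```bash
python3 - <<'E'
from h import *
print(delta((.5595,.1932,.12)))
E
```

```text
[-0.44513654  1.04432347  2.00071314]
```

```bash
python3 -m jog '[{"linear":[-0.11,0.26,0.5],"roll":0},{"linear":[-0.11,0.26,0.5],"roll":0},{"linear":[-0.11,0.26,0.5],"roll":0},{"linear":[-0.11,0.26,0.5],"roll":0},{"linear":[0,0,0.5],"roll":0},{"linear":[0,0,0.5],"roll":0},{"linear":[0,0,0.5],"roll":0},{"linear":[0,0,0.25],"roll":0},{"linear":[0,0,0.25],"roll":0},{"linear":[0,0,0],"roll":0},{"linear":[0,0,0],"roll":0}]' 0.2; python3 - <<'E'
from h import *
print(delta((.5595,.1932,.04)))
E
```

```text
time_s: 3.32
position: [0.5601, 0.1931, 0.0406]
tool_rot: [[-0.15, 0.989, 0.0], [0.989, 0.15, 0.0], [0.0, 0.0, -1.0]]
ft_force: [-0.7, -0.1, 0.6]
grip_width: 0.0513
gripper_force: 0.0
[ 0.00405787 -0.01449042  0.01579397]
```

```bash
python3 -m jog '[{"linear":[0,0,0],"roll":0},{"linear":[0,0,0],"roll":0},{"linear":[0,0,0],"roll":0},{"linear":[0,0,0],"roll":0},{"linear":[0,0,0],"roll":0},{"linear":[0,0,0],"roll":0},{"linear":[0,0,-0.25],"roll":0},{"linear":[0,0,-0.5],"roll":0},{"linear":[0,0,-0.8],"roll":0},{"linear":[0,0,-0.9],"roll":0},{"linear":[0,0,-0.9],"roll":0},{"linear":[0,0,-0.6],"roll":0}]' -1 40; python3 - <<'E'
from h import *
print(delta((.533,-.065,.2)))
E
```

```text
time_s: 4.32
position: [0.5605, 0.1927, 0.2024]
tool_rot: [[-0.15, 0.989, 0.004], [0.989, 0.15, 0.001], [-0.0, 0.004, -1.0]]
ft_force: [0.8, 0.6, -1.3]
grip_width: 0.0207
gripper_force: 39.1
[-6.26798849 -1.64345907  0.05253794]
```

```bash
python3 -m jog '[{"linear":[-0.7,-0.18,0],"roll":0},{"linear":[-0.7,-0.18,0],"roll":0},{"linear":[-0.7,-0.18,0],"roll":0},{"linear":[-0.7,-0.18,0],"roll":0},{"linear":[-0.7,-0.18,0],"roll":0},{"linear":[-0.7,-0.18,0],"roll":0},{"linear":[-0.7,-0.18,0],"roll":0},{"linear":[-0.7,-0.18,0],"roll":0},{"linear":[-0.67,-0.2,0],"roll":0},{"linear":[0,0,0],"roll":0},{"linear":[0,0,0],"roll":0},{"linear":[0,0,0],"roll":0}]'
python3 - <<'E'
from h import *
c=optics.calibration("wrist");im=optics.get_image("wrist");cv2.imwrite("pics/w2.png",im[:,:,::-1]);np.savez("w2.npz",im=im,**c)
s=env.observe();print(s["position"],s["qvel"].max(),[proj(c,p) for p in [(.582,-.076,.02),(.484,-.09,.02)]])
E
```

```text
time_s: 5.32
position: [0.5327, -0.0648, 0.1985]
tool_rot: [[-0.149, 0.989, 0.0], [0.989, 0.149, 0.0], [0.0, 0.0, -1.0]]
ft_force: [-0.0, 0.4, -1.2]
grip_width: 0.0209
gripper_force: 39.2
[ 0.53272957 -0.06435013  0.19839794] 0.7124097754054792 [(np.float64(360.5646881654285), np.float64(194.03366088813138)), (np.float64(263.0142858252364), np.float64(193.36574407044918))]
```

View pics/w2.png

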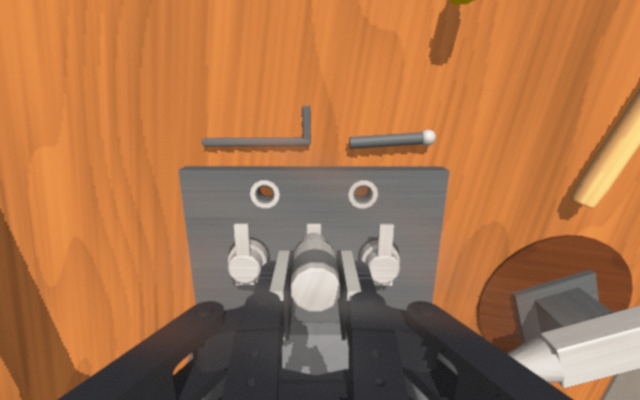

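Wrist view: the bore rings are at about (265,194) and (363,194), and the pin is held upright near (316,285). I'll refine the ring centres.

```bash
python3 - <<'E'
from h import *
d=np.load("w2.npz");im=d["im"];c={k:d[k] for k in("fov_y","cx","cy","T")}
g=cv2.cvtColor(im,cv2.COLOR_RGB2GRAY);P=[]
for u,v in [(265,194),(363,194)]:
    m=(g[v-22:v+22,u-22:u+22]>120).astype(np.uint8)
    k=max(cv2.findContours(m,cv2.RETR_EXTERNAL,cv2.CHAIN_APPROX_NONE)[0],key=cv2.contourArea)
    (x,y),ax,_=cv2.fitEllipse(k);x+=u-22;y+=v-22;p=ray(c,x,y,.02);P.append(p);print(round(x,1),round(y,1),np.round(ax,1),p.round(4))
b=P[1]-P[0];print(np.linalg.norm(b),np.degrees(np.arctan2(b[1],b[0])))
for u,v in[(316,291)]: print("held pin top @TCP+", (ray(c,u,v,.1985+.024)-env.observe()["position"]).round(4))
print("yaw",yawerr(b[:2]),delta((*P[1][:2],.07)))
E
```

```text
264.0 194.2 [30.6 31.6] [ 0.4851 -0.0908  0.02  ]
362.1 193.4 [30.3 34. ] [ 0.5834 -0.0751  0.02  ]
0.09954668276726551 9.057368177435437
held pin top @TCP+ [0.0007 0.0005 0.0241]
yaw -0.41107530866801767 [-0.4569447   1.21185478  3.21009441]
```

```bash
python3 -m jog '[{"linear":[-0.11,0.3,0.5],"roll":0},{"linear":[-0.11,0.3,0.7],"roll":0},{"linear":[-0.11,0.3,0.8],"roll":0},{"linear":[-0.12,0.3,0.7],"roll":0},{"linear":[0,0,0.5],"roll":0},{"linear":[0,0,0.3],"roll":0},{"linear":[0,0,0.2],"roll":0},{"linear":[0,0,0],"roll":0},{"linear":[0,0,0],"roll":0},{"linear":[0,0,0],"roll":0}]'
python3 - <<'E'
from h import *
print(delta((.5834,-.0751,.026)))
E
```

```text
time_s: 6.2
position: [0.5835, -0.0755, 0.0513]
tool_rot: [[-0.15, 0.989, 0.002], [0.989, 0.15, -0.001], [-0.001, 0.002, -1.0]]
ft_force: [-0.6, -0.2, -0.9]
grip_width: 0.0207
gripper_force: 39.3
[ 0.01131787 -0.0014509   0.63248069]
```

```bash
python3 -m jog '[{"linear":[0.01,0,0.1],"roll":0},{"linear":[0,0,0.1],"roll":0},{"linear":[0,0,0.05],"roll":0},{"linear":[0,0,0.05],"roll":0},{"linear":[0,0,0.05],"roll":0},{"linear":[0,0,0.05],"roll":0},{"linear":[0,0,0],"roll":0},{"linear":[0,0,0],"roll":0}]'
```

```text
time_s: 6.87
position: [0.5831, -0.0754, 0.0339]
tool_rot: [[-0.15, 0.989, 0.0], [0.989, 0.15, -0.0], [-0.0, 0.0, -1.0]]
ft_force: [3.5, 0.3, -3.3]
grip_width: 0.0208
gripper_force: 39.0
```

```bash
python3 -m jog '[{"linear":[0,0.01,0.05],"roll":0},{"linear":[0,0,0.05],"roll":0},{"linear":[0,0,0.05],"roll":0},{"linear":[0,0,0.03],"roll":0},{"linear":[0,0,0.02],"roll":0},{"linear":[0,0,0],"roll":0},{"linear":[0,0,0],"roll":0}]'
```

```text
time_s: 7.45
position: [0.5832, -0.0753, 0.0272]
tool_rot: [[-0.15, 0.989, 0.0], [0.989, 0.15, -0.0], [-0.0, 0.0, -1.0]]
ft_force: [-2.1, 0.9, 9.8]
grip_width: 0.0205
gripper_force: 40.6
```

Seated: 9.8 N up with the TCP at 27 mm, which matches the expected height. Release it and fetch pin B.

```bash
python3 -m jog '[{"linear":[0,0,0],"roll":0},{"linear":[0,0,0],"roll":0},{"linear":[0,0,0],"roll":0},{"linear":[0,0,-0.1],"roll":0},{"linear":[0,0,-0.3],"roll":0},{"linear":[0,0,-0.6],"roll":0},{"linear":[0,0,-0.8],"roll":0},{"linear":[0,0,-0.8],"roll":0},{"linear":[0,0,-0.5],"roll":0},{"linear":[0,0,0],"roll":0}]' -0.2
python3 - <<'E'
from h import *
print(delta((.4723,.2118,.14)))
E
```

```text
time_s: 8.28
position: [0.5849, -0.0758, 0.1549]
tool_rot: [[-0.15, 0.989, 0.008], [0.989, 0.15, -0.003], [-0.004, 0.007, -1.0]]
ft_force: [-0.2, 0.5, -0.1]
grip_width: 0.0339
gripper_force: 0.0
[ 7.5308298  -1.70805492  0.3325607 ]
```

```bash
python3 -m jog '[{"linear":[0.75,-0.17,0],"roll":0},{"linear":[0.75,-0.17,0],"roll":0},{"linear":[0.75,-0.17,0],"roll":0},{"linear":[0.75,-0.17,0],"roll":0},{"linear":[0.75,-0.17,0],"roll":0},{"linear":[0.75,-0.17,0],"roll":0},{"linear":[0.75,-0.17,0],"roll":0},{"linear":[0.75,-0.17,0],"roll":0},{"linear":[0.75,-0.17,0],"roll":0},{"linear":[0.76,-0.17,0],"roll":0},{"linear":[0,0,0],"roll":0},{"linear":[0,0,0],"roll":0}]' 0.2
python3 - <<'E'
from h import *
print(delta((.4723,.2118,.04)))
c=optics.calibration("wrist");im=optics.get_image("wrist")
print([proj(c,p) for p in [(.4723,.2118,.064)]])
cv2.imwrite("pics/w3.png",im[:,:,::-1])
E
```

```text
time_s: 9.28
position: [0.4702, 0.2126, 0.1497]
tool_rot: [[-0.152, 0.988, -0.001], [0.988, 0.152, -0.0], [-0.0, -0.001, -1.0]]
ft_force: [-0.0, -0.4, -0.6]
grip_width: 0.0514
gripper_force: 0.0
[-0.02650141  0.05192041  2.74124113]
[(np.float64(316.864240168092), np.float64(207.8753519454285))]
```

View pics/w3.png

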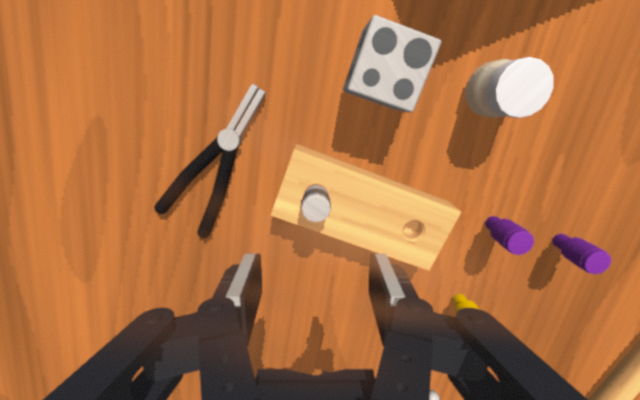

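The pin B top is at (317,207), on the prediction (317,208). The pliers are well clear.

```bash
python3 -m jog '[{"linear":[-0.03,0.05,0.5],"roll":0},{"linear":[0,0,0.7],"roll":0},{"linear":[0,0,0.7],"roll":0},{"linear":[0,0,0.5],"roll":0},{"linear":[0,0,0.24],"roll":0},{"linear":[0,0,0.1],"roll":0},{"linear":[0,0,0],"roll":0},{"linear":[0,0,0],"roll":0},{"linear":[0,0,0],"roll":0}]'
python3 -m jog '[{"linear":[0,0,0],"roll":0},{"linear":[0,0,0],"roll":0},{"linear":[0,0,0],"roll":0},{"linear":[0,0,0],"roll":0},{"linear":[0,0,0],"roll":0},{"linear":[0,0,0],"roll":0},{"linear":[0,0,-0.25],"roll":0},{"linear":[0,0,-0.5],"roll":0},{"linear":[0,0,-0.7],"roll":0},{"linear":[0,0,-0.7],"roll":0},{"linear":[0,0,-0.6],"roll":0},{"linear":[0,0,0],"roll":0}]' -1 40; python3 - <<'E'
from h import *
print(delta((.4851,-.0908,.15)))
E
```

```text
time_s: 10.08
position: [0.474, 0.2106, 0.0416]
tool_rot: [[-0.149, 0.989, 0.002], [0.989, 0.149, 0.0], [0.0, 0.002, -1.0]]
ft_force: [0.2, 0.7, -0.2]
grip_width: 0.0514
gripper_force: 0.0
time_s: 11.08
position: [0.475, 0.2112, 0.1555]
tool_rot: [[-0.15, 0.989, 0.008], [0.989, 0.15, 0.002], [0.0, 0.009, -1.0]]
ft_force: [0.3, 0.4, -0.9]
grip_width: 0.0207
gripper_force: 39.0
[-7.50146235 -0.88282899  0.12693541]
```

```bash
python3 -m jog '[{"linear":[-0.75,-0.09,0],"roll":0},{"linear":[-0.75,-0.09,0],"roll":0},{"linear":[-0.75,-0.09,0],"roll":0},{"linear":[-0.75,-0.09,0],"roll":0},{"linear":[-0.75,-0.09,0],"roll":0},{"linear":[-0.75,-0.09,0],"roll":0},{"linear":[-0.75,-0.09,0],"roll":0},{"linear":[-0.75,-0.09,0],"roll":0},{"linear":[-0.75,-0.08,0],"roll":0},{"linear":[-0.75,-0.08,0],"roll":0},{"linear":[0,0,0],"roll":0},{"linear":[0,0,0],"roll":0}]'
python3 - <<'E'
from h import *
print(delta((.4851,-.0914,.055)))
E
```

```text
time_s: 12.08
position: [0.483, -0.0922, 0.1501]
tool_rot: [[-0.147, 0.989, -0.001], [0.989, 0.147, 0.001], [0.001, -0.001, -1.0]]
ft_force: [-0.2, -0.0, -0.8]
grip_width: 0.0201
gripper_force: 39.0
[0.01046006 0.05730747 2.37759963]
```

```bash
python3 -m jog '[{"linear":[0,0.04,0.5],"roll":0},{"linear":[0,0,0.6],"roll":0},{"linear":[0,0,0.6],"roll":0},{"linear":[0,0,0.4],"roll":0},{"linear":[0,0,0.2],"roll":0},{"linear":[0,0,0.08],"roll":0},{"linear":[0,0,0],"roll":0},{"linear":[0,0,0],"roll":0},{"linear":[0,0,0],"roll":0}]'
python3 - <<'E'
from h import *
print(delta((.4851,-.0914,.027)))
E
```

```text
time_s: 12.83
position: [0.4854, -0.091, 0.0563]
tool_rot: [[-0.15, 0.989, 0.002], [0.989, 0.15, -0.001], [-0.001, 0.002, -1.0]]
ft_force: [-0.0, -0.3, -0.9]
grip_width: 0.0206
gripper_force: 39.0
[-0.00842434 -0.00979548  0.73155895]
```

```bash
python3 -m jog '[{"linear":[0,0,0.15],"roll":0},{"linear":[0,0,0.1],"roll":0},{"linear":[0,0,0.05],"roll":0},{"linear":[0,0,0.05],"roll":0},{"linear":[0,0,0.05],"roll":0},{"linear":[0,0,0.05],"roll":0},{"linear":[0,0,0.05],"roll":0},{"linear":[0,0,0],"roll":0},{"linear":[0,0,0],"roll":0}]'
```

```text
time_s: 13.58
position: [0.485, -0.091, 0.0352]
tool_rot: [[-0.15, 0.989, 0.0], [0.989, 0.15, -0.0], [-0.0, 0.0, -1.0]]
ft_force: [2.6, 0.2, -1.8]
grip_width: 0.0208
gripper_force: 38.9
```

```bash
python3 -m jog '[{"linear":[0,0.01,0.05],"roll":0},{"linear":[0,0,0.05],"roll":0},{"linear":[0,0,0.04],"roll":0},{"linear":[0,0,0.02],"roll":0},{"linear":[0,0,0.02],"roll":0},{"linear":[0,0,0.02],"roll":0},{"linear":[0,0,0],"roll":0},{"linear":[0,0,0],"roll":0}]'
```

```text
time_s: 14.25
position: [0.4852, -0.0909, 0.0275]
tool_rot: [[-0.15, 0.989, -0.0], [0.989, 0.15, -0.0], [-0.0, -0.0, -1.0]]
ft_force: [-0.7, -0.2, 2.4]
grip_width: 0.021
gripper_force: 39.4
```

```bash
python3 -m jog '[{"linear":[0,0,0.03],"roll":0},{"linear":[0,0,0],"roll":0}]'; python3 -m jog '[{"linear":[0,0,0],"roll":0},{"linear":[0,0,0],"roll":0},{"linear":[0,0,0],"roll":0},{"linear":[0,0,-0.1],"roll":0},{"linear":[0,0,-0.3],"roll":0},{"linear":[0,0,-0.6],"roll":0},{"linear":[0,0,-0.8],"roll":0},{"linear":[0,0,-0.8],"roll":0},{"linear":[0,0,-0.5],"roll":0},{"linear":[0,0,0],"roll":0},{"linear":[0,0,0],"roll":0}]' -0.2
python3 - <<'E'
from h import *
print(delta((.5342,-.065,.17)))
E
```

```text
time_s: 14.42
position: [0.4858, -0.0911, 0.027]
tool_rot: [[-0.15, 0.989, 0.002], [0.989, 0.15, -0.001], [-0.001, 0.002, -1.0]]
ft_force: [-2.4, 1.1, 9.3]
grip_width: 0.0208
gripper_force: 39.2
time_s: 15.33
position: [0.4855, -0.091, 0.1509]
tool_rot: [[-0.15, 0.989, 0.002], [0.989, 0.15, -0.001], [-0.001, 0.002, -1.0]]
ft_force: [0.6, 0.3, -0.5]
grip_width: 0.0343
gripper_force: 0.0
[ 0.45931853  1.3023897  -0.47541563]
```

Pin 2 is home. I'll look at the plate from above to check the pins and locate the caps.

```bash
python3 -m jog '[{"linear":[0.5,0.3,-0.3],"roll":0},{"linear":[0.5,0.5,-0.3],"roll":0},{"linear":[0.5,0.5,-0.3],"roll":0},{"linear":[0,0,0],"roll":0},{"linear":[0,0,0],"roll":0},{"linear":[0,0,0],"roll":0}]' 1
python3 - <<'E'
from h import *
c=optics.calibration("wrist");im=optics.get_image("wrist");cv2.imwrite("pics/w4.png",im[:,:,::-1]);np.savez("w4.npz",im=im,**c)
print(env.observe()["position"],[np.round(proj(c,p)) for p in [(.5834,-.0751,.05),(.4851,-.0908,.05),(.6144,-.1411,.05),(.5453,-.1521,.05),(.4762,-.1631,.05)]])
E
```

```text
time_s: 15.83
position: [0.5269, -0.0238, 0.1847]
tool_rot: [[-0.15, 0.989, -0.003], [0.989, 0.15, 0.001], [0.001, -0.003, -1.0]]
ft_force: [-0.1, -0.4, 0.7]
grip_width: 0.0854
gripper_force: 0.0
[ 0.52686237 -0.02417195  0.18480514] [array([367., 250.]), array([259., 251.]), array([384., 314.]), array([314., 314.]), array([243., 314.])]
```

View pics/w4.png

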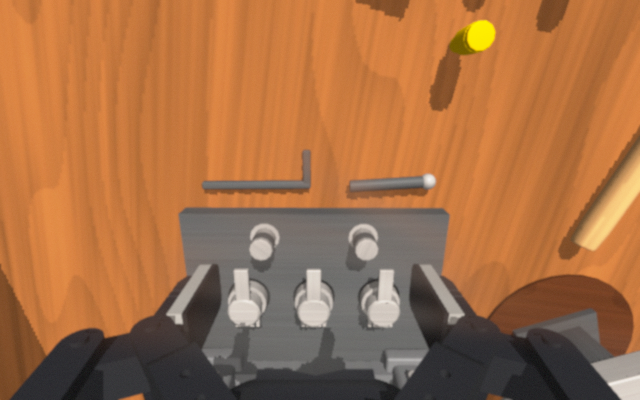

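The pins stand in both bores and the cap tops are near (245,308), (314,307) and (381,306). I'll measure the tabs and discs numerically.

```bash
python3 - <<'E'
from h import *
d=np.load("w4.npz");im=d["im"];c={k:d[k] for k in("fov_y","cx","cy","T")}
g=cv2.cvtColor(im,cv2.COLOR_RGB2GRAY)
for u0 in(242,314,384):
    for v in range(264,334,5):
        r=np.where(g[v,u0-30:u0+30]>165)[0]
        print(v,(r.min()+u0-30,r.max()+u0-30,len(r)) if len(r) else None,end="; ")
    print()
x=np.array([.9875,.1575]);y=np.array([-.1575,.9875]);O=np.array([.5453,-.1521])
for i in(-1,0,1):
    print([np.round(proj(c,(*(O+i*.07*x+yy*y),z)),1) for yy,z in((0.048,.0495),(.039,.0495),(.0165,.05),(-.0165,.05))], np.round(proj(c,(*(O+i*.07*x+.0165*x),.05))))
for p in((.5834,-.0751),(.4851,-.0908)):print([np.round(proj(c,(*(p+yy*y),.05)),1) for yy in(-.011,.011)])
for u0 in(366,261):
    print([(v,int(g[v,u0])) for v in range(224,268,2)])
E
```

```text
264 None; 269 (np.int64(235), np.int64(246), 12); 274 (np.int64(234), np.int64(247), 14); 279 (np.int64(234), np.int64(247), 14); 284 (np.int64(235), np.int64(255), 16); 289 (np.int64(235), np.int64(257), 22); 294 (np.int64(230), np.int64(262), 25); 299 (np.int64(228), np.int64(264), 23); 304 (np.int64(229), np.int64(265), 31); 309 (np.int64(228), np.int64(264), 34); 314 (np.int64(229), np.int64(258), 30); 319 (np.int64(231), np.int64(257), 27); 324 (np.int64(238), np.int64(258), 11); 329 None; 
264 None; 269 (np.int64(308), np.int64(318), 11); 274 (np.int64(307), np.int64(320), 14); 279 (np.int64(307), np.int64(320), 14); 284 (np.int64(307), np.int64(321), 15); 289 (np.int64(307), np.int64(325), 19); 294 (np.int64(298), np.int64(329), 28); 299 (np.int64(296), np.int64(331), 20); 304 (np.int64(295), np.int64(331), 31); 309 (np.int64(299), np.int64(329), 31); 314 (np.int64(299), np.int64(328), 30); 319 (np.int64(301), np.int64(326), 26); 324 (np.int64(307), np.int64(325), 19); 329 None; 
264 None; 269 None; 274 (np.int64(380), np.int64(393), 14); 279 (np.int64(380), np.int64(392), 13)
[... 606 characters left out ...]
 array([386.3, 278.8]), array([385. , 299.2]), array([383.1, 327.3])] [401. 313.]
[array([366.1, 260.4]), array([367. , 238.9])]
[array([260. , 261.1]), array([258.5, 239.7])]
[(224, 171), (226, 203), (228, 188), (230, 168), (232, 134), (234, 97), (236, 104), (238, 155), (240, 203), (242, 204), (244, 199), (246, 199), (248, 195), (250, 193), (252, 191), (254, 193), (256, 194), (258, 191), (260, 142), (262, 108), (264, 109), (266, 114)]
[(224, 177), (226, 199), (228, 180), (230, 158), (232, 131), (234, 98), (236, 109), (238, 163), (240, 205), (242, 202), (244, 200), (246, 200), (248, 197), (250, 190), (252, 195), (254, 195), (256, 198), (258, 196), (260, 137), (262, 87), (264, 84), (266, 81)]
```

The cap geometry matches the image to about 2 px and the pins sit at the home height. Now shut the fingers and tap, starting with the middle cap.

```bash
python3 - <<'E'
from h import *
print(delta((.5453,-.1516,.062)))
E
```

```text
[-3.22174779 -0.01130206  3.06709338]
```

```bash
python3 -m jog '[{"linear":[-0.65,0,0],"roll":0},{"linear":[-0.65,0,0],"roll":0},{"linear":[-0.65,0,0],"roll":0},{"linear":[-0.65,0,0],"roll":0},{"linear":[-0.62,-0.01,0.6],"roll":0},{"linear":[0,0,0.7],"roll":0},{"linear":[0,0,0.7],"roll":0},{"linear":[0,0,0.6],"roll":0},{"linear":[0,0,0.3],"roll":0},{"linear":[0,0,0.16],"roll":0},{"linear":[0,0,0],"roll":0},{"linear":[0,0,0],"roll":0}]' -1 40
python3 - <<'E'
from h import *
print(delta((.5453,-.1516,.05)),env.observe()["ft_force"])
E
```

```text
time_s: 16.88
position: [0.5465, -0.1517, 0.064]
tool_rot: [[-0.149, 0.989, 0.0], [0.989, 0.149, -0.0], [-0.0, 0.0, -1.0]]
ft_force: [0.3, 1.2, 0.2]
grip_width: 0.0
gripper_force: 0.0
[ 0.00661392 -0.02893236  0.34973844] [0.28977676 1.22057915 0.17906263]
```

```bash
python3 -m jog '[{"linear":[0,-0.02,0.1],"roll":0},{"linear":[0,0,0.1],"roll":0},{"linear":[0,0,0.07],"roll":0},{"linear":[0,0,0.03],"roll":0},{"linear":[0,0,0.03],"roll":0},{"linear":[0,0,0.02],"roll":0},{"linear":[0,0,0],"roll":0},{"linear":[0,0,0],"roll":0}]'
```

```text
time_s: 17.55
position: [0.5459, -0.1513, 0.0498]
tool_rot: [[-0.15, 0.989, 0.0], [0.989, 0.15, -0.0], [-0.0, 0.0, -1.0]]
ft_force: [-0.5, 0.6, -0.1]
grip_width: 0.0001
gripper_force: 0.4
```

```bash
python3 -m jog '[{"linear":[0,0,0.03],"roll":0},{"linear":[0,0,0.02],"roll":0},{"linear":[0,0,0],"roll":0}]'; python3 -m jog '[{"linear":[0,0,0.03],"roll":0},{"linear":[0,0,0],"roll":0},{"linear":[0,0,0],"roll":0}]'
```

```text
time_s: 17.8
position: [0.546, -0.1513, 0.0493]
tool_rot: [[-0.15, 0.989, 0.001], [0.989, 0.15, -0.001], [-0.001, 0.001, -1.0]]
ft_force: [-3.8, 2.0, 14.8]
grip_width: -0.0003
gripper_force: 7.2
time_s: 18.05
position: [0.5461, -0.1513, 0.049]
tool_rot: [[-0.15, 0.989, 0.002], [0.989, 0.15, -0.001], [-0.001, 0.002, -1.0]]
ft_force: [-6.7, 4.0, 23.2]
grip_width: -0.0002
gripper_force: 11.7
```

The middle bolt is tight (23 N, no drop). Next is the -x cap.

```bash
python3 -m jog '[{"linear":[0,0,-0.25],"roll":0},{"linear":[0,0,-0.15],"roll":0},{"linear":[0,-0.6,0],"roll":0},{"linear":[0,-0.6,0],"roll":0},{"linear":[0,-0.55,0],"roll":0},{"linear":[0,0,0],"roll":0},{"linear":[0,0,0],"roll":0}]'
python3 - <<'E'
from h import *
print(delta((.4762,-.1626,.05)))
E
```

```text
time_s: 18.63
position: [0.4764, -0.1621, 0.0628]
tool_rot: [[-0.149, 0.989, 0.0], [0.989, 0.149, -0.0], [-0.0, 0.0, -1.0]]
ft_force: [-0.6, -0.8, 1.2]
grip_width: 0.0001
gripper_force: 0.0
[-0.01157398 -0.00642949  0.32018344]
```

```bash
python3 -m jog '[{"linear":[-0.01,0,0.1],"roll":0},{"linear":[0,0,0.1],"roll":0},{"linear":[0,0,0.08],"roll":0},{"linear":[0,0,0.03],"roll":0},{"linear":[0,0,0.03],"roll":0},{"linear":[0,0,0.03],"roll":0},{"linear":[0,0,0],"roll":0},{"linear":[0,0,0],"roll":0}]'
```

```text
time_s: 19.3
position: [0.4767, -0.1622, 0.0477]
tool_rot: [[-0.15, 0.989, 0.0], [0.989, 0.15, -0.0], [-0.0, 0.0, -1.0]]
ft_force: [-0.4, 0.1, 0.2]
grip_width: -0.0
gripper_force: 0.4
```

```bash
python3 -m jog '[{"linear":[0,0,0.03],"roll":0},{"linear":[0,0,0.03],"roll":0},{"linear":[0,0,0],"roll":0}]';python3 -m jog '[{"linear":[0,0,0.03],"roll":0},{"linear":[0,0,0.02],"roll":0},{"linear":[0,0,0],"roll":0},{"linear":[0,0,0],"roll":0}]'
```

```text
time_s: 19.55
position: [0.4767, -0.1622, 0.0453]
tool_rot: [[-0.15, 0.989, 0.0], [0.989, 0.15, -0.0], [-0.0, 0.0, -1.0]]
ft_force: [0.7, 0.1, 2.3]
grip_width: -0.0
gripper_force: 1.2
time_s: 19.88
position: [0.4769, -0.1622, 0.0446]
tool_rot: [[-0.15, 0.989, 0.001], [0.989, 0.15, -0.001], [-0.001, 0.001, -1.0]]
ft_force: [-3.3, 4.5, 17.4]
grip_width: -0.0005
gripper_force: 9.0
```

The -x bolt dropped 5 mm and bottomed at 17 N, so it is the loose one. Rise, move out over its tab and straddle it.

```bash
python3 -m jog '[{"linear":[0,0,-0.3],"roll":0},{"linear":[0,0,-0.5],"roll":0},{"linear":[0,0,-0.3],"roll":0},{"linear":[0.5,0,0],"roll":0.05},{"linear":[0.52,0,0],"roll":0.05},{"linear":[0,0,0],"roll":0},{"linear":[0,0,0],"roll":0},{"linear":[0,0,0],"roll":0}]' -0.2 20
python3 - <<'E'
from h import *
c=optics.calibration("wrist");im=optics.get_image("wrist")
print(delta((.4697,-.1221,.028)),np.round(proj(c,(.4697,-.1221,.0445))))
cv2.imwrite("pics/w5.png",im[150:,:,::-1])
E
```

```text
time_s: 20.55
position: [0.4707, -0.1222, 0.0872]
tool_rot: [[-0.141, 0.99, -0.0], [0.99, 0.141, -0.0], [-0.0, -0.0, -1.0]]
ft_force: [0.8, -0.4, -1.0]
grip_width: 0.034
gripper_force: 0.0
[ 0.01281395 -0.02561911  1.47853595] [312. 229.]
```

View pics/w5.png

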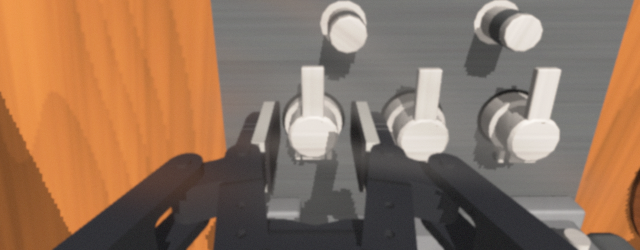

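The crop shows the tab from its end (313,66) to the cup at row 115. The planned grip at row 79 is about 8 mm from the tab's end and centred between the fingers. Descend and grip at 20 N.

```bash
python3 -m jog '[{"linear":[0.01,-0.02,0.4],"roll":-0.1},{"linear":[0,0,0.4],"roll":-0.1},{"linear":[0,0,0.4],"roll":0},{"linear":[0,0,0.2],"roll":0},{"linear":[0,0,0.08],"roll":0},{"linear":[0,0,0],"roll":0},{"linear":[0,0,0],"roll":0},{"linear":[0,0,0],"roll":0}]'
python3 -m jog '[{"linear":[0,0,0],"roll":0},{"linear":[0,0,0],"roll":0},{"linear":[0,0,0],"roll":0},{"linear":[0,0,0],"roll":0},{"linear":[0,0,0],"roll":0},{"linear":[0,0,0],"roll":0}]' -1 20
```

```text
time_s: 21.27
position: [0.4702, -0.1219, 0.0288]
tool_rot: [[-0.158, 0.987, 0.001], [0.987, 0.158, -0.001], [-0.001, 0.001, -1.0]]
ft_force: [-0.2, 0.9, 0.5]
grip_width: 0.0341
gripper_force: 0.0
time_s: 21.77
position: [0.4695, -0.1215, 0.0282]
tool_rot: [[-0.158, 0.987, -0.001], [0.987, 0.158, 0.0], [0.0, -0.001, -1.0]]
ft_force: [-5.3, -2.7, 4.3]
grip_width: 0.0131
gripper_force: 21.1
```

```bash
python3 -m jog '[{"linear":[-0.027,0,-0.095],"roll":0},{"linear":[-0.027,0,-0.095],"roll":0},{"linear":[0,0,0],"roll":0}]';python3 -m jog '[{"linear":[-0.038,0,-0.09],"roll":0},{"linear":[-0.038,0,-0.09],"roll":0},{"linear":[0,0,0],"roll":0},{"linear":[0,0,0],"roll":0}]'
```

```text
time_s: 22.02
position: [0.4697, -0.1237, 0.036]
tool_rot: [[-0.158, 0.987, -0.001], [0.987, 0.158, 0.001], [0.001, -0.001, -1.0]]
ft_force: [-4.1, -1.4, -3.2]
grip_width: 0.0135
gripper_force: 20.4
time_s: 22.35
position: [0.4703, -0.1267, 0.0431]
tool_rot: [[-0.158, 0.987, -0.001], [0.987, 0.158, 0.0], [0.001, -0.001, -1.0]]
ft_force: [-5.5, 0.3, -2.1]
grip_width: 0.0134
gripper_force: 20.5
```

```bash
python3 -m jog '[{"linear":[-0.049,-0.003,-0.085],"roll":0},{"linear":[-0.049,-0.003,-0.085],"roll":0},{"linear":[0,0,0],"roll":0},{"linear":[0,0,0],"roll":0}]';python3 -m jog '[{"linear":[-0.058,0,-0.078],"roll":0},{"linear":[-0.058,0,-0.078],"roll":0},{"linear":[0,0,0],"roll":0},{"linear":[0,0,0],"roll":0}]'
```

```text
time_s: 22.68
position: [0.4709, -0.1308, 0.0502]
tool_rot: [[-0.158, 0.987, -0.0], [0.987, 0.158, -0.0], [-0.0, -0.0, -1.0]]
ft_force: [-5.1, 0.7, -2.8]
grip_width: 0.0131
gripper_force: 20.8
time_s: 23.02
position: [0.4716, -0.1355, 0.0565]
tool_rot: [[-0.158, 0.987, -0.0], [0.987, 0.158, -0.0], [-0.0, -0.0, -1.0]]
ft_force: [-5.2, -0.4, -3.2]
grip_width: 0.013
gripper_force: 21.0
```

```bash
python3 -m jog '[{"linear":[-0.072,-0.003,-0.066],"roll":0},{"linear":[-0.072,-0.003,-0.066],"roll":0},{"linear":[0,0,0],"roll":0},{"linear":[0,0,0],"roll":0}]';python3 -m jog '[{"linear":[-0.076,0,-0.06],"roll":0},{"linear":[-0.076,0,-0.06],"roll":0},{"linear":[0,0,0],"roll":0},{"linear":[0,0,0],"roll":0}]'
```

```text
time_s: 23.35
position: [0.4724, -0.1412, 0.0618]
tool_rot: [[-0.158, 0.987, 0.0], [0.987, 0.158, -0.0], [-0.0, 0.0, -1.0]]
ft_force: [-5.8, 1.0, -1.3]
grip_width: 0.0129
gripper_force: 21.4
time_s: 23.68
position: [0.4733, -0.1473, 0.0666]
tool_rot: [[-0.158, 0.987, 0.0], [0.987, 0.158, -0.0], [-0.0, 0.0, -1.0]]
ft_force: [-5.2, 0.7, -2.4]
grip_width: 0.0133
gripper_force: 21.4
```

```bash
python3 -m jog '[{"linear":[-0.084,0,-0.049],"roll":0},{"linear":[-0.084,0,-0.049],"roll":0},{"linear":[0,0,0],"roll":0},{"linear":[0,0,0],"roll":0}]';python3 -m jog '[{"linear":[-0.088,0,-0.038],"roll":0},{"linear":[-0.088,0,-0.038],"roll":0},{"linear":[0,0,0],"roll":0},{"linear":[0,0,0],"roll":0}]'
```

```text
time_s: 24.02
position: [0.4744, -0.1539, 0.0705]
tool_rot: [[-0.158, 0.987, -0.0], [0.987, 0.158, -0.0], [-0.0, -0.0, -1.0]]
ft_force: [-5.7, 1.8, -1.0]
grip_width: 0.0131
gripper_force: 21.4
time_s: 24.35
position: [0.4755, -0.1608, 0.0736]
tool_rot: [[-0.158, 0.987, -0.0], [0.987, 0.158, 0.0], [0.0, -0.0, -1.0]]
ft_force: [-5.3, 1.3, -1.2]
grip_width: 0.0133
gripper_force: 21.3
```

```bash
python3 -m jog '[{"linear":[-0.09,0,-0.027],"roll":0},{"linear":[-0.09,0,-0.027],"roll":0},{"linear":[0,0,0],"roll":0},{"linear":[0,0,0],"roll":0},{"linear":[0,0,0],"roll":0},{"linear":[0,0,0],"roll":0}]'
python3 - <<'E'
from h import *
s=env.observe();print(s["ft_force"],abs(s["qvel"]).max())
im=optics.get_image("scene");cv2.imwrite("pics/s9.png",cv2.resize(im[130:300,20:300],None,fx=2.8,fy=2.8)[:,:,::-1])
E
```

```text
time_s: 24.85
position: [0.4766, -0.1679, 0.0758]
tool_rot: [[-0.158, 0.987, 0.0], [0.987, 0.158, -0.0], [-0.0, 0.0, -1.0]]
ft_force: [-4.6, 1.4, 0.3]
grip_width: 0.013
gripper_force: 21.2
[-4.61071246  1.3840991   0.27303045] 0.09964814056705346
```

View pics/s9.png

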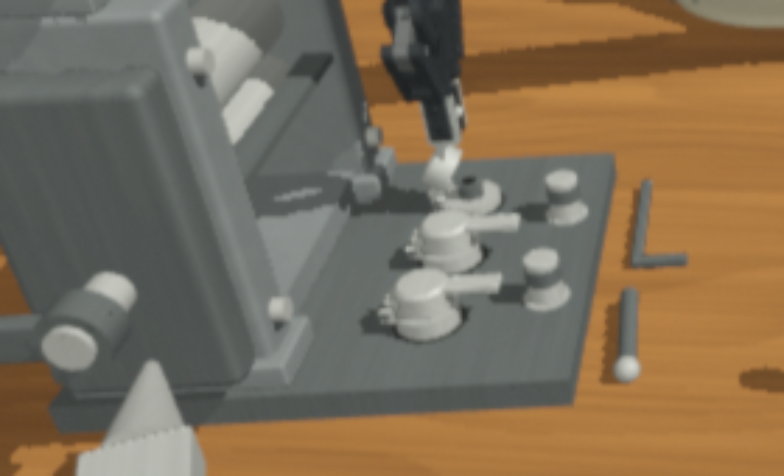

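The far cap is held wide open at about (445,165) with its bolt exposed. The other two caps are shut, both pins are seated, and the pull on the bolt stayed near 3 N, below the 6 N that would raise it.

```bash
python3 -c "
from rig import env
print(env.close_job())"
```

```text
the job is handed in; nothing more can be done
None
```

I handed the job in at about 25 s: both pins are fully home, and the loose bolt (the one at the mill's -x end) dropped about 5 mm under the tap. Its cap is held open at about 1.1 rad by my estimate, the other two caps are shut and I touched none of the loose items; no verdict came back.

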